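Hitch the draw bar to the drying tray and draw the album out

TASK

Take the steel draw bar whose hook has a sprung latch across its mouth and push its mouth onto the headed pin on the front of the drying cabinet's tray; the tray runs loosely back until it meets its stop inside, and only then does the latch give way and flip shut behind the pin. Then, with the bar alone, draw the tray out until the whole album lies clear of the cabinet, and leave the bar hitched, flat on the bench and let go. Push and pull gently (never as hard as about one and a half kilos), do not touch the tray with the gripper, and leave the other things where they are.

Things in the scene. Friction and masses are not known exactly. Their poses are not given: they have to be found in the camera images.
- hook: Steel draw bar with latched hook, 192 mm long, 0.45 kg, flat on the bench. Origin: bench level (foot undersides), below the pin's centre when seated; +x out of the mouth, z up. Feet: x 0..30, |y| 17..26 mm, and a tail block x -140..-110, |y| to 22, 26 mm high. Head: z 12..26, x -25..36, |y| to 26 mm. Seat wall at x = -5 mm; behind the latch a hollow to x = 24, y -10..14 mm.
- grip (a point): On the hook bar: middle of its black upright grip block, 36 mm long (bar's x), 22 mm across (y), top 62 mm above the bench; this point is at x = -55, y = 0, z = 45 mm in the bar's frame. Pinch across y from above, TCP here. The bar nearly balances at the grip. Axes as the bar's.
- mouth (a point): On the hook bar: middle of the throat at the latch, x = 26, y = 0, z = 19 mm in the bar's frame. The throat is 15 mm wide (y -8..7 mm, x 22..36 mm); in front two flared lips, out to x = 52 mm, widen it to about 45 mm and guide the pin in. Axes as the bar's.
- latch (a joint): Angle of the sprung latch (rad), a 20 x 4 x 11 mm flap pivoted about z at x = 26.5, y = 11 mm of the bar. 0: shut across the throat (stopped, cannot swing out); to 1.45: swung in. A pin coming in meets it at x = 33 mm, must press 3 to 9 N, and must get to x below 4 mm before the latch springs to 0 behind it. Then the pin has about 20 mm play before the latch takes the pull.
- pin (a point): Headed steel pin, upright, 10 mm in diameter, at the end of a 14 mm wide tongue, 70 mm in front of the tray's front wall; point on its axis, 19 mm above the bench. Free shaft from 8 mm (top of tongue) to 30 mm (30 mm wide head) above the bench: the hook's head passes between when the bar slides with its feet on the bench; raised over 4 mm it strikes. The tongue ends 8 mm past the pin.
- tray: White tray, 280 x 260 mm, 0.9 kg with its album. Slides only along the cabinet's x, about 1.5 N friction, less than the latch needs: pushed by the hook it first runs back 8 to 75 mm, an amount unseen, different each time and in no reading, to a hard stop. Can be drawn out (cabinet -x) 150 mm from that stop. Axes parallel to the cabinet's; origin moves with the tray.
- album_back (a point): Middle of the rear edge (deepest in the cabinet) of the brown album's top cover, 45 mm above the bench; the album, 120 x 180 x 29 mm, is fast on the tray. Clear of the cabinet when this point has x below 0 in the cabinet's frame; it starts 10 to 110 mm inside.
- dryer: White bench-top drying cabinet, fixed, 312 mm deep, 342 mm wide, 130 mm high, open in front. Origin: bench level, middle of its front face; +x points into the cabinet: the tray is drawn out along -x; the pin stands in front, on y = 0. To hitch, the hook's +x points along this +x.
- ringbar: A like bar with the same grip and tail but a closed ring (54 mm across) for a head: not for this pin; leave it. Origin and axes as for the hook bar, head toward +x.
- jar: Glass jar, 64 mm in diameter, 85 mm high; origin under its centre.
- brush: Brush lying on the bench, about 200 mm long.
- spatula: Spatula lying on the bench, about 250 mm long.
- weight: Brass weight, cylinder 52 mm in diameter, 45 mm high; origin under its centre.
- beaker: Clear plastic beaker, 70 mm across the rim, 85 mm high; origin under its centre.

How it is judged (in metres and radians):
On the way, in this order (a step that is already met when the one before it is completed fails the run):
1. the hook is pushed onto the pin and its latch has flipped shut behind it (value of joint latch below 0.15 rad and x of pin in the frame of hook between -0.006 and 0.027 m and y of pin in the frame of hook between -0.01 and 0.012 m and z of pin in the frame of hook between 0.008 and 0.028 m), for 0.2 s.
2. the tray is drawn out until the whole album is clear of the cabinet (x of album_back in the frame of dryer below 0 m), for 0.2 s.
At the end, for the whole second after the job is handed in: Pin in the hook, latch shut behind it (below 0.15 rad; pin at x -6..27, y -10..12, z 8..28 mm in the hook's frame), album's rear edge out of the cabinet (x below 0 in its frame), bar flat on the bench (tilt below 0.1 rad, origin below 8 mm), let go, bar and tray at rest (all of step 1 and x of album_back in the frame of dryer below 0 m and angle between hook's own z axis and vertical below 0.1 rad and height (world z) of hook below 0.008 m and linear speed of each of hook, tray below 0.01 m/s); the robot touches nothing.
It fails at once if the bar pressed or pulled the tray with more than 18 N (contact force between hook and tray above 18 N).
It fails at once if the gripper or arm touched the tray (contact force between any of the fingers, the arm and tray above 1 N).
It fails at once if the ring-ended bar, jar, brush, spatula, weight or beaker was moved by more than 30 mm (distance of any of ringbar, jar, brush, spatula, weight, beaker from where it was at the start of the episode above 0.03 m).
It also fails if it takes over 61 s, if anything falls off the work surface, if the arm or the gripper's body presses on something with over 40 N, if the wrist force passes 120 N, or if a joint passes its speed limit or range.

ROBOT

A 7-joint arm with a two-finger parallel gripper is mounted at the origin on the work surface. World frame = base frame: x ahead of the robot, y to its left, z up, the work surface at z = 0. Lengths are in m, angles in degrees, forces in N, time in s.
With the tool pointing down it reaches from about 0.4 to 0.85 m from the base axis. Payload 6.9 kg.
Tool frame: the origin (TCP) lies between the finger pads, 19 mm behind the fingertips; this is the grasp point; z points along the fingers, y is the line along which they close (so a half turn about z gives the same grasp; the last joint's range is limited). The gripper opens to 85 mm and grips with 20 to 120 N. Pads are 22 mm wide; open, the fingers measure 114 mm over their backs; the gripper's body (76 mm by 85 mm) begins 54 mm behind the grasp point. The pads swing forward as they close: fully open they stand 13 mm farther back than shut.
Start: joints at [78.868, 29.078, -13.613, 85.955, 7.202, 65.827, -8.869], TCP at [0.185, -0.597, 0.25] pointing down, gripper open.
Joint ranges: [-176.47, 176.47], [-13.61, 117.27], [-81.72, 77.17], [0.22, 143.17], [-87.28, 267.28], [10, 112.55], [-165.47, 165.47]. Speed limits (degrees/s): [136.94, 136.94, 180, 180, 180, 180, 180].

INTERFACE

Orientations are given as a 3x3 rotation matrix whose columns are the frame's x, y, z axes.
In Python, from workcell import r gives the robot as it stands. Calls block until the motion is done:
- r.move_ptp(position, orientation): joint-space move of the TCP to a pose.
- r.move_l(position, rot=None, vel=0.15): straight line of the TCP; rot=None keeps the orientation; vel is the mean speed in m/s.
- r.set_joints(angles): joint-space move.
- r.gripper_open() and r.clamp(effort=None): open the fingers fully, or close them until they stop; effort is the grip in N (None keeps the last).
- r.pause(seconds).
- r.inverse_kinematics(position, orientation): joint angles nearest the present ones, or None.
- r.sense(): the state.
- r.camera(name): name is "scene" or "top"; returns a dict with "image" (420x560x3 uint8, blue, green, red), "range_z" (420x560 float32, m along the optical axis (not along the pixel's ray), 0 where there is no reading), "vertical_fov" (degrees; the focal length in pixels is half the picture's height over the tangent of half this angle, whatever the lens; pixels are square), "cx", "cy" (the principal point, pixels), "world_from_camera" (4x4, takes a point from camera to world coordinates). Camera axes: x right, y up, looking along -z (the intrinsics and any distortion apply to the point x, -y, -z); pixel columns grow to the right and rows downward; lengths in m; the calibration is good to about 2 mm. A picture is of the moment at which its call begins.
A pose or a line that the arm cannot do raises r.Unreachable and nothing moves.
- r.sign_off(): hands the job in; it is judged then, once.
The state is a dict: "time_s": time; "joint_positions": joint angles; "qvel": joint speeds; "effort": joint torques, N m; "ee_pos": TCP position; "eef_rot": TCP orientation; "force": force on the tool from outside, world axes, zero at the start; "moment": the same for the moment, N m; "finger_gap": finger opening in m; "gripper_force": force on a finger pad.
Only numpy, scipy, OpenCV 4.12 (cv2) and the standard library are available. Lean on these libraries where they do the work, as an engineer would, in place of code of your own. Each camera call takes 0.05 s, during which the arm holds its last target. There are 200 camera calls.

## Working session

There is one attempt and no reset: what is moved stays moved. The work goes in short steps, each a Python script; the robot and the scene stay as the last script left them, time stands still between calls to the robot, and variables do not carry over. Pictures are saved under pics/ and viewed, at most 10 in all, crops included, and the job is handed in when it is done.

```bash
ls; mkdir -p pics; python3 - <<'E'
from workcell import r
import cv2, numpy as np, pickle
d={}
for n in("scene","top"):
    c=r.camera(n); d[n]=c; cv2.imwrite(f"pics/{n}0.png",c["image"])
    print(n,{k:v for k,v in c.items() if k not in("image","range_z")},(c["range_z"]>0).mean())
pickle.dump(d,open("c0.pkl","wb")); s=r.sense(); print(s["time_s"],s["ee_pos"],s["eef_rot"],s["force"])
E
```

```text
pics
scene {'vertical_fov': 48.07952620479984, 'cx': 284.12868711547776, 'cy': 214.13266617347188, 'world_from_camera': array([[-0.55409221, -0.59381565,  0.58340792,  1.29234197],
       [ 0.83241873, -0.40180199,  0.3816205 ,  0.38710774],
       [ 0.00780224,  0.69709263,  0.71693862,  0.86958686],
       [ 0.        ,  0.        ,  0.        ,  1.        ]])} 0.9961267006802721
top {'vertical_fov': 57.79464397493383, 'cx': 283.77993185810277, 'cy': 204.70174794114894, 'world_from_camera': array([[-0.00987962,  0.99167306, -0.12840143,  0.46882077],
       [-0.99994381, -0.00930432,  0.00507956, -0.01849778],
       [ 0.00384258,  0.1284444 ,  0.99170927,  1.16290782],
       [ 0.        ,  0.        ,  0.        ,  1.        ]])} 0.9960459183673469
0.1 [ 0.18440896 -0.59675084  0.24923519] [[ 9.55386370e-01  2.95358517e-01 -4.80353347e-04]
 [ 2.95358907e-01 -9.55385221e-01  1.48161716e-03]
 [-2.13142410e-05 -1.55739348e-03 -9.99998787e-01]] [-0.30865145  0.07420583  0.01298165]
```

View pics/scene0.png

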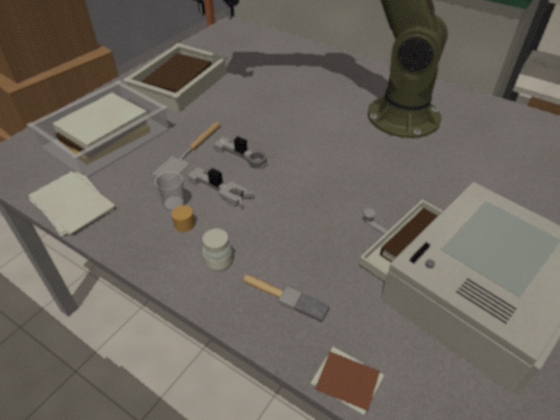

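View pics/top0.png

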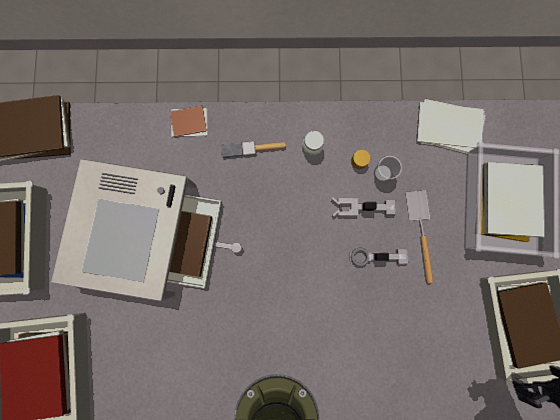

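```bash
cat > h.py <<'E'
import cv2, numpy as np
def K(c):
    f=210/np.tan(np.radians(c["vertical_fov"])/2); return f,c["cx"],c["cy"]
def cloud(c):
    f,cx,cy=K(c); z=c["range_z"]; v,u=np.mgrid[:420,:560]
    P=np.stack([(u-cx)/f*z,-(v-cy)/f*z,-z],-1); T=c["world_from_camera"]
    return P@T[:3,:3].T+T[:3,3]
def ray(c,uv):
    f,cx,cy=K(c); uv=np.atleast_2d(uv).astype(float); T=c["world_from_camera"]
    d=np.stack([(uv[:,0]-cx)/f,-(uv[:,1]-cy)/f,-np.ones(len(uv))],-1)@T[:3,:3].T
    return T[:3,3],d
def plane(c,uv,z):
    o,d=ray(c,uv); return o+d*((z-o[2])/d[:,2])[:,None]
def proj(c,P):
    f,cx,cy=K(c); T=c["world_from_camera"]; p=(np.atleast_2d(P)-T[:3,3])@T[:3,:3]
    return np.stack([cx+f*p[:,0]/-p[:,2],cy-f*p[:,1]/-p[:,2]],-1)
def two(c1,u1,c2,u2):
    o1,d1=ray(c1,u1);o2,d2=ray(c2,u2);d1=d1[0];d2=d2[0]
    s=np.linalg.lstsq(np.stack([d1,-d2],1),o2-o1,rcond=None)[0]
    a,b=o1+s[0]*d1,o2+s[1]*d2; return (a+b)/2,np.linalg.norm(a-b)
E
python3 - <<'E'
import pickle; from h import *
d=pickle.load(open("c0.pkl","rb"))
def blob(c,m,near,tag):
    n,l,st,ce=cv2.connectedComponentsWithStats(m.astype(np.uint8),connectivity=8)
    k=[i for i in range(1,n) if st[i,4]>8]; i=min(k,key=lambda i:np.hypot(*(ce[i]-near)))
    return ce[i],l==i
near={"top":{"grip":(370,207),"ring":(382,257),"head":(237,248)},"scene":{"grip":(215,176),"ring":(241,144),"head":(369,214)}}
C={}
for n,c in d.items():
    W=cloud(c); g=c["image"].max(2)
    z=W[...,2]
    for q in("grip","ring","head"):
        if q!="head": m=(g<50)&(z>.05)&(z<.075)
        else: m=(z>.024)&(z<.042)&(g>100)
        ce,mm=blob(c,m,near[n][q],q); P=W[mm]; C[n,q]=ce
        print(n,q,ce.round(1),mm.sum(),"depth med",np.median(P,0).round(4),"plane",plane(c,ce,.062 if q!="head" else .0335).round(4))
for q in("grip","ring","head"): print(q,two(d["top"],C["top",q],d["scene"],C["scene",q]))
W=cloud(d["top"]);z=W[...,2]
# cabinet top rectangle
P=W[(z>.12)&(z<.14)&(W[...,1]>.1)&(W[...,1]<.7)&(W[...,0]>.2)&(W[...,0]<.75)]
R=cv2.minAreaRect(P[:,:2].astype(np.float32)*1000);print("cab",R,cv2.boxPoints(R).round(0).tolist(),np.median(P[:,2]))
# hook parts
g=plane(d["top"],C["top","grip"],.062)[0]
near=np.hypot(*(W[...,:2]-g[:2]).transpose(2,0,1))<.16
for lo,hi in((.018,.035),):
    m=near&(z>lo)&(z<hi)&(abs(W[...,0]-g[0])<.045); Q=W[m]
    print("bar",len(Q),np.median(Q[:,2]),cv2.fitLine(Q[:,:2].astype(np.float32),cv2.DIST_L2,0,.01,.01).ravel(),Q.min(0),Q.max(0))
    n,l,st,ce=cv2.connectedComponentsWithStats(m.astype(np.uint8));print(st,ce)
a=d["top"]["image"][180:280,200:420]; b=d["scene"]["image"][150:250,170:390]
cv2.imwrite("pics/crop1.png",np.vstack([cv2.resize(x,(770,295*1),interpolation=cv2.INTER_CUBIC) for x in(a,b)]))
E
```

```text
scene grip [214.5 174.2] 103 depth med [ 0.6156 -0.2741  0.0616] plane [[ 0.6161 -0.2731  0.062 ]]
scene ring [240.2 141.8] 86 depth med [ 0.4677 -0.3026  0.0607] plane [[ 0.4682 -0.302   0.062 ]]
scene head [369.5 212.7] 83 depth med [0.4918 0.1162 0.0365] plane [[0.4889 0.1153 0.0335]]
top grip [369.6 205.4] 88 depth med [ 0.6078 -0.2754  0.0616] plane [[ 0.6069 -0.2746  0.062 ]]
top ring [381.8 256.5] 102 depth med [ 0.4575 -0.3046  0.0608] plane [[ 0.4587 -0.304   0.062 ]]
top head [235.6 247.2] 77 depth med [0.4905 0.118  0.0363] plane [[0.4901 0.1191 0.0335]]
grip (array([ 0.60884031, -0.27798559,  0.05391824]), np.float64(0.003364945421278471))
ring (array([ 0.45935616, -0.30751337,  0.05375149]), np.float64(0.0030483238801596495))
head (array([0.49067396, 0.11743485, 0.03608705]), np.float64(0.0028654794805912016))
cab ((543.4813232421875, 423.404541015625), (302.2191162109375, 342.3272705078125), 80.09473419189453) [[349.0, 304.0], [686.0, 245.0], [738.0, 543.0], [401.0, 602.0]] 0.1311119914427341
bar 560 0.025338880693696275 [ 0.03276687  0.999463    0.6085513  -0.26391697] [ 0.58329062 -0.3608191   0.01820698] [ 0.63809108 -0.1676447   0.0344853 ]
[[     0      0    560    420 234640]
 [   331    197     42     19    348]
 [   375    200     21     15    212]] [[279.30015769 209.50725367]
 [348.53735632 206.21264368]
 [387.35849057 206.86792453]]
```

View pics/crop1.png

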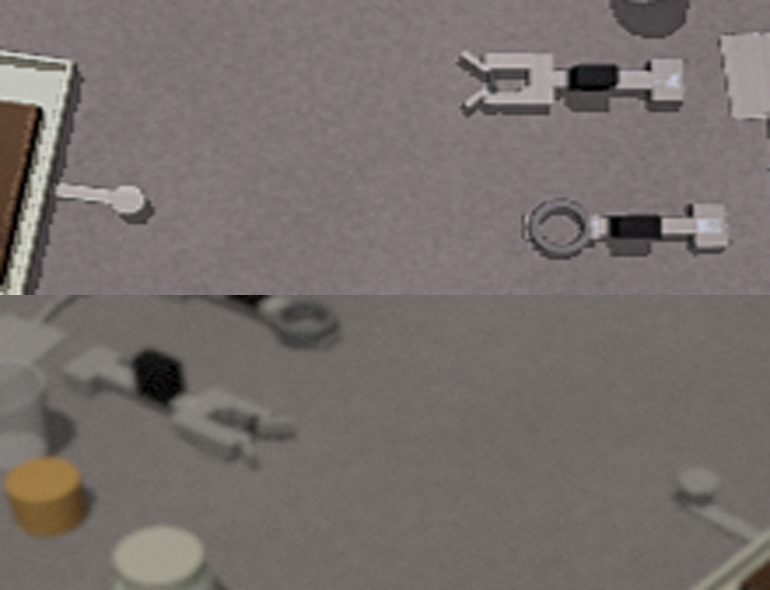

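```bash
python3 - <<'E'
import pickle; from h import *
from workcell import r
d=pickle.load(open("c0.pkl","rb"))
u=np.array([np.cos(np.radians(80.1)),np.sin(np.radians(80.1))]);n=np.array([u[1],-u[0]]);F=np.array([.5175,.2745])
for nm,c in d.items():
    W=cloud(c);z=W[...,2];b=c["image"].astype(int)
    P=W[(b.max(2)<60)&(z>.052)&(z<.07)]; 
    P=P[np.hypot(P[:,0]-.61,P[:,1]+.275)<.05]; print(nm,"griptop",P.min(0).round(4),P.max(0).round(4),((P.max(0)+P.min(0))/2).round(4))
    D=np.stack([(W[...,:2]-F)@u,(W[...,:2]-F)@n],-1)
    m=(b[...,2]>b[...,0]+20)&(z>.035)&(z<.055)&(D[...,0]>-.12)&(D[...,0]<-.0)&(abs(D[...,1])<.13)
    A=D[m]; print("album",len(A),np.percentile(A,[1,50,99],0).round(4).tolist(),np.median(z[m]), [ (lambda q:np.percentile(q,2).round(4))(A[abs(A[:,1]-y)<.012,0]) for y in(-.06,-.03,0,.03,.06)])
    T=D[(z>.02)&(z<.06)&(D[...,0]>-.14)&(D[...,0]<-.05)&(abs(D[...,1])<.1)&(abs(D[...,1])>.03)]; print("trayfront",np.percentile(T[:,0],[1,5]))
    m=(z>.02)&(z<.03)&(abs(W[...,0]-.608)<.04)&(W[...,1]<-.33)&(W[...,1]>-.38); print("tail",W[m].mean(0),W[m].min(0),W[m].max(0))
    m=(z>.02)&(z<.032)&(abs(W[...,0]-.608)<.04)&(W[...,1]<-.185)&(W[...,1]>-.24); print("head",W[m].mean(0),W[m].min(0),W[m].max(0))
def R(yaw,s):
    c,q=np.cos(np.radians(yaw)),np.sin(np.radians(yaw)); x=s*np.array([c,q,0]);z=np.array([0,0,-1.]); return np.stack([x,np.cross(z,x),z],1)
for s in(1,-1):
    for p,y in(([.608,-.274,.16],88.3),([.608,-.274,.045],88.3),([.46,-.02,.045],80),([.49,.11,.045],80),([.44,-.15,.045],80)):
        q=r.inverse_kinematics(p,R(y,s)); print(s,p,None if q is None else np.round(q))
E
```

```text
scene griptop [ 0.5997 -0.2964  0.0524] [ 0.6229 -0.2587  0.0663] [ 0.6113 -0.2775  0.0594]
album 946 [[-0.0708, -0.0966], [-0.0513, -0.0035], [-0.0315, 0.0799]] 0.045375880539516356 [np.float64(-0.0708), np.float64(-0.0696), np.float64(-0.0703), np.float64(-0.0704), np.float64(-0.0702)]
trayfront [-0.09106387 -0.08924258]
tail [ 0.61058128 -0.34613185  0.02594052] [ 0.58695124 -0.36474744  0.02016772] [ 0.63099187 -0.33037379  0.02988283]
head [ 0.61272681 -0.21386223  0.02593262] [ 0.58277094 -0.23995214  0.02001444] [ 0.64025224 -0.18574071  0.0302668 ]
top griptop [ 0.5973 -0.2908  0.0523] [ 0.6177 -0.2581  0.0654] [ 0.6075 -0.2744  0.0589]
album 1456 [[-0.0683, -0.0978], [-0.0356, -0.0116], [-0.0007, 0.0774]] 0.045178229039901874 [np.float64(-0.0681), np.float64(-0.068), np.float64(-0.0681), np.float64(-0.0681), np.float64(-0.068)]
trayfront [-0.08876485 -0.08825551]
tail [ 0.6060764  -0.34525152  0.02485907] [ 0.58516662 -0.3608191   0.02014076] [ 0.62799788 -0.33017153  0.02947639]
head [ 0.61050915 -0.21560808  0.02560455] [ 0.58329062 -0.23996387  0.02027632] [ 0.63520513 -0.18559341  0.03105336]
1 [0.608, -0.274, 0.16] [ 40.  40. -33.  86.  23.  61.   1.]
1 [0.608, -0.274, 0.045] [ 37.  46. -27.  92.  26.  48.  -1.]
1 [0.46, -0.02, 0.045] [ 18.  34. -27. 124.  31.  29. -43.]
1 [0.49, 0.11, 0.045] [  4.  36. -30. 118.  32.  34. -58.]
1 [0.44, -0.15, 0.045] [ 35.  34. -28. 123.  32.  30. -27.]
-1 [0.608, -0.274, 0.16] [  16.   37.   11.   86.   -8.   57. -153.]
-1 [0.608, -0.274, 0.045] [  15.   45.   12.   92.  -12.   45. -149.]
-1 [0.46, -0.02, 0.045] [ 41.  50. -70. 124.  61.  55. 104.]
-1 [0.49, 0.11, 0.045] [ 25.  52. -70. 118.  61.  59.  93.]
-1 [0.44, -0.15, 0.045] [   9.   33.   11.  124.  -14.   25. -160.]
```

```bash
cat >> h.py <<'E'
def R(yaw):
    c,q=np.cos(np.radians(yaw)),np.sin(np.radians(yaw)); x=np.array([c,q,0]);z=np.array([0,0,-1.]); return np.stack([x,np.cross(z,x),z],1)
YAW=80.1
U=np.array([np.cos(np.radians(YAW)),np.sin(np.radians(YAW)),0]); PIN=np.array([.4905,.1180,0])
def at(hx,z): # TCP position with hook origin hx (m) along axis from the start pin position
    p=PIN+U*(hx-.055); p[2]=z; return p
def st(r,tag):
    s=r.sense(); print(tag,round(s["time_s"],2),s["ee_pos"].round(4),"F",s["force"].round(2),"M",s["moment"].round(2),"gap",round(s["finger_gap"],4),np.round(s["gripper_force"],1)); return s
E
python3 - <<'E'
from workcell import r
from h import *
g=[.609,-.2755]
r.move_ptp([*g,.13],R(88.2)); st(r,"above")
r.move_l([*g,.045]); st(r,"at")
r.clamp(60); s=st(r,"clamped")
r.move_l([*g,.053],vel=.08); st(r,"lift8")
r.move_l([*g,.095]); 
r.move_ptp(at(-.105,.095),R(YAW)); st(r,"standoff")
c=r.camera("top");cv2.imwrite("pics/top1.png",c["image"][150:300,180:420]); import pickle; pickle.dump(c,open("c1.pkl","wb"))
c=r.camera("scene");cv2.imwrite("pics/sc1.png",c["image"])
E
python3 -c "
import cv2;a=cv2.imread('pics/top1.png');cv2.imwrite('pics/top1b.png',cv2.resize(a,None,fx=3,fy=3,interpolation=2))"
```

```text
above 2.07 [ 0.6082 -0.2776  0.1302] F [-0.   -0.45  0.83] M [-0.01  0.03  0.02] gap 0.0854 0.0
at 2.78 [ 0.6095 -0.2758  0.0457] F [ 0.61 -0.1   0.86] M [-0.04 -0.    0.01] gap 0.0853 0.0
clamped 3.38 [ 0.6091 -0.2756  0.0455] F [-1.57  0.35  3.97] M [ 0.06  0.21 -0.03] gap 0.0212 59.9
lift8 3.63 [ 0.609  -0.2755  0.0531] F [ 0.58 -0.21 -3.96] M [ 0.11 -0.01  0.02] gap 0.0212 59.1
standoff 5.14 [ 0.4643 -0.0405  0.0949] F [-0.9   0.55 -3.95] M [ 0.12 -0.04 -0.  ] gap 0.0213 59.1
```

View pics/top1b.png

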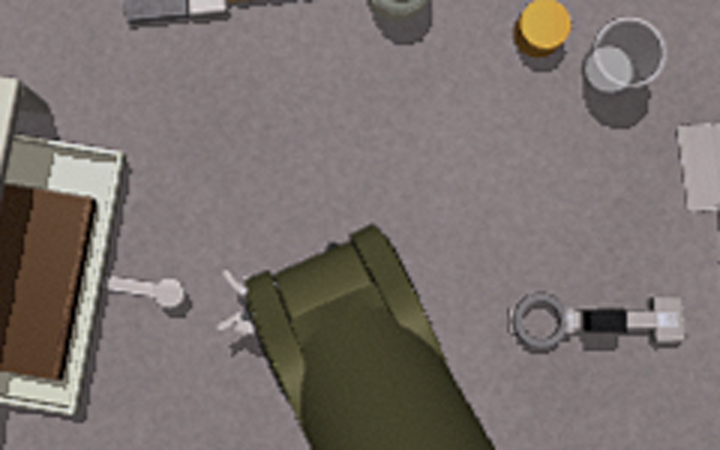

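```bash
python3 - <<'E'
from workcell import r
from h import *
r.move_l(at(-.105,.0475),vel=.08); st(r,"low")
r.move_l(at(-.105,.0457),vel=.03); s=st(r,"down")
F0=s["force"]; N=np.cross(U,[0,0,-1.])
hx=-.105; log=[]
r.move_l(at(-.06,.0457),vel=.06); hx=-.06; st(r,"near")
while hx<-.028+.012:
    hx+=.004; r.move_l(at(hx,.0457),vel=.03); s=r.sense(); f=s["force"]
    print(round(hx,3),round(s["time_s"],2),"ax %.2f lat %.2f z %.2f"%(f@U,f@N,f[2]))
    if abs(f@U)>6 or abs(f@N)>5: break
E
```

```text
low 5.98 [ 0.4632 -0.0395  0.0476] F [ 0.65  0.4  -4.19] M [ 0.08 -0.04  0.02] gap 0.0212 59.0
down 6.23 [ 0.4632 -0.0397  0.046 ] F [ 0.24  0.53 -4.18] M [ 0.11 -0.03  0.01] gap 0.0215 59.0
near 7.13 [0.4706 0.0043 0.0456] F [-0.87 -0.38 -3.74] M [ 0.11 -0.03  0.04] gap 0.0214 59.0
-0.056 7.42 ax -1.21 lat 0.02 z -4.52
-0.052 7.7 ax 0.09 lat 1.15 z -5.32
-0.048 7.98 ax -0.61 lat -0.13 z -5.02
-0.044 8.27 ax 0.25 lat 0.30 z -4.55
-0.04 8.55 ax -0.20 lat -0.79 z -4.89
-0.036 8.83 ax -0.49 lat -0.23 z -4.42
-0.032 9.12 ax -0.09 lat 0.56 z -4.08
-0.028 9.4 ax 0.24 lat -0.54 z -4.92
-0.024 9.68 ax 0.08 lat 0.70 z -4.21
-0.02 9.97 ax -0.53 lat -1.01 z -3.44
-0.016 10.25 ax -0.06 lat -0.02 z -4.60
```

```bash
python3 - <<'E'
from workcell import r
from h import *
N=np.cross(U,[0,0,-1.]); hx=-.016; k=0; row=[]
while hx<.045:
    hx+=.003; r.move_l(at(hx,.0455),vel=.03); f=np.mean([r.sense()["force"] for _ in range(3)],0)
    row.append("%.0f:%.1f/%.1f/%.1f"%(hx*1e3,f@U,f@N,f[2]))
    if abs(f@U)>3.2 : k+=1
    if k>=2 or abs(f@N)>5: break
print(" ".join(row)); st(r,"end")
c=r.camera("top"); a=c["image"][150:300,150:390]; b=r.camera("scene")["image"][130:300,250:490]
cv2.imwrite("pics/p2.png",np.vstack([cv2.resize(x,(720,300),interpolation=2) for x in (a,b)]))
E
```

```text
-13:-0.8/0.3/-4.3 -10:-0.7/0.7/-4.2 -7:-0.2/0.2/-3.5 -4:0.9/0.3/-4.6 -1:0.2/0.7/-4.4 2:-0.3/0.1/-4.6 5:0.2/0.2/-4.3 8:0.3/0.4/-4.0 11:-4.1/-0.5/-3.2 14:-4.3/0.8/-2.4
end 12.75 [0.4833 0.0771 0.0454] F [-1.5  -4.1  -2.38] M [-0.75  0.14  0.1 ] gap 0.021 59.1
```

View pics/p2.png

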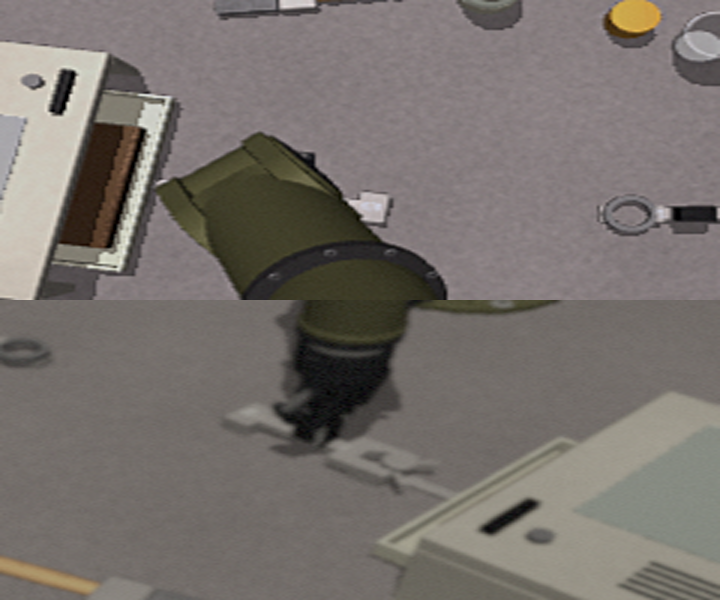

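```bash
cat >> h.py <<'E'
def album(r): # front edge of the album along dryer x
    c=r.camera("top"); W=cloud(c);z=W[...,2];b=c["image"].astype(int)
    D=W[...,:2]-np.array([.5175,.2745]); n=np.array([U[1],-U[0]]); a,l=D@U[:2],D@n
    m=(b[...,2]>b[...,0]+20)&(z>.035)&(z<.055)&(a>-.25)&(a<.03)&(l>0)&(l<.08)
    return np.percentile(a[m],2)
E
python3 - <<'E'
from workcell import r
from h import *
N=np.cross(U,[0,0,-1.]); a0=-.068; hx=.014; row=[]
a=album(r); print("tray shift",a-a0,"pin in hook",a-a0-hx)
for i in range(7):
    hx+=.002; r.move_l(at(hx,.0455),vel=.03); f=np.mean([r.sense()["force"] for _ in range(3)],0); a=album(r)
    row.append("%.0f:%.1f/%.1f/%.1f pin %.1f"%(hx*1e3,f@U,f@N,f[2],(a-a0-hx)*1e3))
    if abs(f@U)>9.5 or abs(f@N)>5: break
print("\n".join(row)); st(r,"end")
E
```

```text
tray shift 0.04157229595674375 pin in hook 0.02757229595674375
16:-6.1/-0.0/-1.8 pin 25.3
18:-7.3/0.5/-0.9 pin 23.3
20:-9.2/1.4/0.2 pin 21.4
22:-10.8/2.0/1.5 pin 19.5
end 14.1 [0.4839 0.0835 0.0455] F [-3.43 -9.63  1.49] M [-1.68  0.56  0.06] gap 0.0215 59.8
```

```bash
python3 - <<'E'
from workcell import r
from h import *
N=np.cross(U,[0,0,-1.]); a0=-.068; hx=.022; row=[]; lat=.001; z=.0460
for i in range(20):
    hx+=.001; r.move_l(at(hx,z)+lat*N,vel=.03); f=np.mean([r.sense()["force"] for _ in range(3)],0); a=album(r)
    row.append("%.0f:%.1f/%.1f/%.1f pin %.1f"%(hx*1e3,f@U,f@N,f[2],(a-a0-hx)*1e3))
    if abs(f@U)>13 or abs(f@N)>5: break
    if f[2]>0 and z<.0468: z+=.0003
print("\n".join(row)); st(r,"end"); print(r.sense()["eef_rot"].round(3).tolist())
E
```

```text
23:-5.1/0.7/-4.2 pin 18.4
24:-4.0/2.3/-4.3 pin 17.2
25:-3.8/2.7/-5.8 pin 16.6
26:-4.1/3.7/-5.9 pin 15.6
27:-3.2/2.5/-4.5 pin 14.5
28:-3.8/2.9/-5.6 pin 13.6
29:-3.9/3.0/-4.2 pin 12.3
30:-2.9/2.8/-5.2 pin 11.3
31:-3.1/3.1/-3.7 pin 10.5
32:-2.2/3.1/-4.8 pin 9.4
33:-1.8/3.1/-3.7 pin 8.5
34:-2.0/1.6/-4.4 pin 7.1
35:-1.3/3.0/-4.6 pin 6.5
36:-0.1/3.8/-4.0 pin 5.3
37:1.5/4.4/-4.2 pin 4.3
38:-0.5/0.0/-3.7 pin 3.3
39:0.3/-1.2/-3.9 pin 2.5
40:-1.1/0.1/-4.6 pin 1.5
41:-1.1/-0.2/-4.4 pin 0.4
42:-0.9/-0.2/-4.3 pin -0.5
end 20.1 [0.4873 0.1054 0.046 ] F [-0.39  0.18 -4.79] M [ 0.1  -0.02  0.07] gap 0.0214 59.1
[[0.172, 0.985, 0.0], [0.985, -0.172, 0.0], [0.0, -0.0, -1.0]]
```

```bash
python3 - <<'E'
from workcell import r
from h import *
N=np.cross(U,[0,0,-1.]); a0=-.068; hx=.042; row=[]
while True:
    hx-=.004 if hx>.015 else .010
    r.move_l(at(hx,.0457),vel=.04); f=np.mean([r.sense()["force"] for _ in range(3)],0); a=album(r)
    row.append("%.0f:%.1f/%.1f/%.1f pin %.1f front %.1f"%(hx*1e3,f@U,f@N,f[2],(a-a0-hx)*1e3,a*1e3))
    if abs(f@U)>10 or a<-.131 or hx<-.1 or (a-a0-hx)>.03: break
print("\n".join(row)); st(r,"end")
E
```

```text
38:-0.3/0.2/-4.8 pin 3.3 front -26.7
34:-0.8/0.1/-3.6 pin 7.1 front -26.9
30:0.8/-0.4/-3.6 pin 11.3 front -26.7
26:-0.1/-0.4/-5.6 pin 15.5 front -26.5
22:-0.8/0.4/-3.4 pin 17.6 front -28.4
18:-0.2/0.1/-4.2 pin 18.0 front -32.0
14:0.0/-0.3/-4.8 pin 17.8 front -36.2
4:-0.2/0.2/-4.7 pin 16.7 front -47.3
-6:0.4/-0.2/-4.6 pin 17.1 front -56.9
-16:-0.1/-0.4/-4.7 pin 16.9 front -67.1
-26:-0.2/0.4/-4.1 pin 17.1 front -76.9
-36:-0.3/-0.0/-3.8 pin 17.3 front -86.7
-46:-0.0/-0.1/-4.1 pin 17.5 front -96.5
-56:0.6/0.7/-5.3 pin 17.8 front -106.2
-66:0.1/-0.7/-4.1 pin 17.9 front -116.1
-76:-0.2/0.3/-4.0 pin 17.8 front -126.2
-86:-0.0/-0.1/-3.6 pin 18.2 front -135.8
end 26.7 [ 0.4661 -0.0213  0.0457] F [-0.62  0.65 -3.89] M [ 0.11 -0.04  0.02] gap 0.0212 59.1
```

```bash
python3 - <<'E'
from workcell import r
from h import *
z=.0457
while z>.0438:
    z-=.0003; r.move_l(at(-.086,z),vel=.02); f=r.sense()["force"]
    if f[2]>-2: break
st(r,"down"); r.gripper_open(); st(r,"open")
r.move_l(at(-.086,.16),vel=.1); r.move_ptp([.5,-.42,.25],R(YAW)); st(r,"away")
c=r.camera("top"); W=cloud(c);zz=W[...,2];b=c["image"].astype(int)
D=W[...,:2]-np.array([.5175,.2745]); a=D@U[:2]; l=D@np.array([U[1],-U[0]])
m=(b[...,2]>b[...,0]+20)&(zz>.035)&(zz<.055)&(a>-.25)&(a<.03)&(abs(l)<.08)
print("album span",np.percentile(a[m],[2,98]))
s=r.camera("scene")["image"]
cv2.imwrite("pics/p3.png",np.vstack([cv2.resize(x,(720,300),interpolation=2) for x in (c["image"][190:290,150:390],s[130:250,220:460])]))
E
```

```text
down 27.2 [ 0.4662 -0.0209  0.0453] F [-1.5   0.15  3.12] M [-0.07  0.3  -0.01] gap 0.0217 59.9
open 27.84 [ 0.4663 -0.0209  0.0451] F [-1.34 -0.65 -0.45] M [0.   0.01 0.02] gap 0.0857 0.0
away 30.66 [ 0.5009 -0.4179  0.2499] F [-0.18  0.33 -0.28] M [ 0.04 -0.03 -0.04] gap 0.0853 0.0
album span [-0.13605096 -0.01993884]
```

View pics/p3.png

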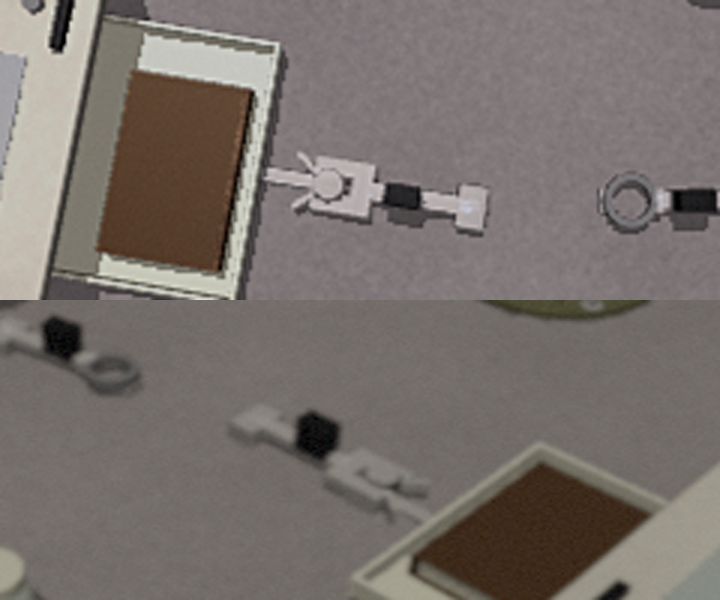

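The picture shows the pin head (325,185) inside the hook, with the album (100–250) fully clear of the cabinet front (about 75). The bar lies flat and released.

```bash
python3 -c "
from workcell import r
print(r.sign_off())"
```

```text
the job is handed in; nothing more can be done
None
```

The job is handed in at about 31 s: the hook is on the pin with the tray pulled by its latch, the album's rear edge is about 16–20 mm clear of the cabinet, the bar lies flat and released, and the highest push force I read was about 11 N; the judge's verdict was not returned.

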